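Sort preserve jars by their seal strips and lock the sealed ones down in the carrier

ROBOT

A 6-joint arm with a two-finger parallel gripper is mounted at the origin on a cart in front of the work surface, level with it; the furniture and walls round the work are solid. World frame = base frame: x ahead of the robot, y to its left, z up, the work surface at z = 0. Lengths are in mm, angles in rad, forces in N, time in s.
With the tool pointing down it reaches from about 350 to 775 mm from the base axis. Payload 7.3 kg.
Tool frame: the origin (TCP) lies at the very end of the fingers, on their centre line; the grasp point (between the pads) lies 19 mm behind it; z points along the fingers, y is the line along which they close (so a half turn about z gives the same grasp; the last joint's range is limited). The gripper opens to 92 mm and grips with 3 to 60 N. Pads are 19 mm wide; open, the fingers measure 130 mm over their backs; the gripper's body (75 mm by 190 mm) begins 47 mm behind the grasp point.
Start: joints at [-1.467, 0.342, 1.524, -0, 1.275, -0.146], TCP at [129.807, -508.719, 226.741] pointing down, gripper open.
Joint ranges: [-2.53, 2.53], [-0.77, 2.02], [0.04, 2.7], [-1, 4.14], [0.28, 2.66], [-3.11, 3.11]. Speed limits (rad/s): [2.57, 2.57, 3.14, 3.14, 3.14, 3.14].

INTERFACE

Orientations are given as [roll, pitch, yaw] about the fixed x, y, z axes, in that order (R = Rz(yaw) Ry(pitch) Rx(roll)).
In Python, from plant import get_obs, optics, ticket, finder gives the robot as it stands.
- The arm moves only by the tool send_rows, never from a script. Its arguments are lists of equal length, an entry for each row: "offset": the shift along the tool's x, y, z scaled (see below), a list of three; "delta_rot": the turn, a rotation vector about the tool's x, y, z scaled (see below), a list of three. In form: {"offset": [[dx, dy, dz], ...], "delta_rot": [[rx, ry, rz], ...]}. A call has 1 to 8 rows; each row is the pose to reach, as a shift and turn from the pose commanded when the call began, along the tool's axes at that moment, turning the shorter way round; what a row does not reach only later rows make up. The controller multiplies each number of a shift by 120 mm and each number of a turn by 360 degrees. A row lasts 1/8 s, in which the tool goes at most 62.5 mm and 10.7 degrees, less where a joint would pass 70% of its speed; a pose out of reach is approached as far as the arm can. A call with a number of a shift or a turn outside -1 to 1 is refused whole. A call with a gripper value outside its range is refused whole. "grip" is the opening, from 0 (shut) to 1 (fully open), set as the call begins (left out, the last holds). The fingers move at their own pace and stop on an object; the grip force is fixed at half the most. Time passes only in rows, so rows that repeat a pose let the fingers close. It gives the time, the measured TCP pose, the force, the opening and the grip force at its end, in the units of the state.
- get_obs(): the state, without advancing time (a new reading comes with each control period).
- optics.capture(name): name is "side" or "top" or "wrist"; returns the picture (480x640x3 uint8, red, green, blue); there is no depth.
- optics.get_calibration(name): a dict with "fx", "fy", "cx", "cy" (pixels), "world_from_camera" (4x4, takes a point from camera to world coordinates). Camera axes: x right, y down, z forward; pixel columns grow to the right and rows downward; lengths in mm; the calibration is good to about 2 mm. A picture is of the moment at which its call begins: read the wrist's pose just before it. get_calibration takes no time and is no camera call; for the wrist camera it gives the pose at the moment of the call.
- ticket.close_job(): hands the job in; it is judged then, once.
Trained networks look in the newest picture that a camera, given by its name, has taken for a name from the list of things; names that differ only in an ending like _2 or _b are one class to them, and where a whole thing is asked for, a point or a joint stands for the part that bears it (a point fixed in the world has none). Each returns a list of dicts, best first, with "confidence" (0 to 1); they miss things now and then, are a little off and sometimes report something else, mostly with a low value. They report only what shows in the picture. A call takes as long as a camera call. They do not tell look-alikes from the thing itself.
- finder.boxes_of(target, camera): "box" ([left, top, right, bottom] in pixels, round what is visible of it).
- finder.silhouettes(target, camera): "region" (480x640 bool, what is visible of it) and "box" ([left, top, right, bottom] in pixels, round what is visible of it).
- finder.pinpoint(target, camera): "uv" ([column, row] in pixels: a listed point, or the origin of a listed thing).
The state is a dict: "time": time; "joint_positions": joint angles; "dq": joint speeds; "tau": joint torques, N m; "tool_pos": TCP position; "tcp_rot": TCP orientation; "contact_force": force on the tool from outside, world axes, zero at the start; "moment": the same for the moment, N m; "grip_width": finger opening in mm; "finger_force": force on a finger pad.
Only numpy, scipy, OpenCV 4.12 (cv2) and the standard library are available. Lean on these libraries where they do the work, as an engineer would, in place of code of your own. Each camera call takes 0.05 s, during which the arm holds its last target. There are 200 camera calls.

TASK

Three of the small preserve jars still have to be sorted by the paper seal strip on the lid: the two whose strip runs whole across the lid go into the wooden carrier, one to a pocket, and the one whose strip is torn off to a stub goes into the free pocket of the white fridge tray, next to the opened jar that already stands there. Set each one upright, right down on its pocket floor, without dropping it; lean the carrier's hinged hold-down lever back if it is in the way, and at the end have it swung over so that its cross bar lies fully down over the lids of the two jars in the carrier. Leave the other things on the worktop where they are.

Things in the scene. Friction and masses are not known exactly. Their poses are not given: they have to be found in the camera images.
- sealed_jar_a: small preserve jar, 63 mm across, 67 mm tall overall (lid and screw band 63 mm across in the upper 25 mm), about 0.28 kg; its tan paper seal strip (18 mm wide) is whole: it runs unbroken right across the lid and down both sides. Origin: centre of the underside; z up. The paper is skin-thin and may be gripped.
- sealed_jar_b: small preserve jar, 63 mm across, 67 mm tall overall (lid and screw band 63 mm across in the upper 25 mm), about 0.28 kg; its tan paper seal strip (18 mm wide) is whole: it runs unbroken right across the lid and down both sides. Origin: centre of the underside; z up. The paper is skin-thin and may be gripped.
- opened_jar_a: the same small preserve jar, 63 mm across, 67 mm tall, but its paper seal strip is torn: only a ragged stub, about 15 mm long, is left at one edge of the lid, the rest of the lid is bare. Origin: centre of the underside; z up.
- opened_jar_b: stands in the tray's pocket 0 (+y) from the start: the same small preserve jar, 63 mm across, 67 mm tall, but its paper seal strip is torn: only a ragged stub, about 15 mm long, is left at one edge of the lid, the rest of the lid is bare. Origin: centre of the underside; z up.
- carrier: wooden jar carrier that stands fast, 83 mm (x) by 177 mm (y), walls 6 mm thick and 30 mm high; two 71 mm square pockets at y = -47 and +47 mm, pocket floor at z = 8 mm. A bracket at the middle of its -x side (x = -60 to -40, y = -25 to +25 mm, 34 mm high, its steel cheeks 96 mm high) carries the hinge of the hold-down lever. Origin: centre of the underside.
- carrier_pocket0 (a point): centre of the floor of the carrier's pocket at +y; axes as the carrier's
- carrier_pocket1 (a point): centre of the floor of the carrier's pocket at -y; axes as the carrier's
- hold_down (a joint): angle (rad) of the carrier's hold-down lever, a T: hinge line along the carrier's y at x = -50, z = 88 mm; cross bar (11 mm thick, 126 mm long) 50 mm from the hinge, handle beyond it. 0: fully down, level, pointing to +x, its two rubber pads 2 mm above the lids of seated jars; 1.57: upright; 2.2: leant right back. Stiff: stays where left, 1.5 N at the handle.
- handle (a point): grip point of the lever's turned wooden handle, 100 mm from the hinge; the handle is a 15 mm thick rod that points away from the hinge, from 74 to 127 mm; moves with the lever
- fridge_tray: low white fridge tray that stands fast, 79 mm (x) by 173 mm (y), walls 4 mm thick and 28 mm high; two square pockets, 71 mm wide, side by side along its y axis at y = -47 and +47 mm, pocket floor at z = 6 mm; a small loop handle, 25 mm high, reaches 16 mm past each end. Origin: centre of the underside.
- tray_pocket0 (a point): centre of the floor of the tray's pocket at +y; axes as the tray's
- tray_pocket1 (a point): centre of the floor of the tray's pocket at -y; axes as the tray's
- salt_shaker: salt shaker, 44 mm across, 90 mm tall, steel top; bystander. Origin: centre of the underside.
- garlic_a: garlic bulb, 56 mm across and tall; bystander. Origin: centre of the underside.
- garlic_b: another garlic bulb, 56 mm across and tall; bystander. Origin: centre of the underside.
- kitchen_timer: wind-up kitchen timer with a round top dial, 68 mm square, 52 mm tall; bystander. Origin: centre of the underside.
- tin_small: food tin with a printed paper band, 57 mm across, 72 mm tall; bystander. Origin: centre of the underside.
Not all that is in view belongs to the job. What is shaped like the sealed_jar_b but purple is not meant.

How it is judged (in metres and radians):
At the end, for the whole second after the job is handed in: Both jars with a whole strip stand in the carrier's pockets and both with a torn strip in the tray's pockets, each within 10 mm of its pocket's centre, on the pocket floor (to 6 mm), upright to 0.08 rad and at rest; the hold-down lever is within 0.12 rad of fully down (((horizontal distance between sealed_jar_a and carrier_pocket0 below 0.01 m and z of sealed_jar_a in the frame of carrier_pocket0 between -0.004 and 0.006 m) or (horizontal distance between sealed_jar_a and carrier_pocket1 below 0.01 m and z of sealed_jar_a in the frame of carrier_pocket1 between -0.004 and 0.006 m)) and angle between each of sealed_jar_a, sealed_jar_b, opened_jar_a, opened_jar_b's own z axis and vertical below 0.08 rad and linear speed of each of sealed_jar_a, sealed_jar_b, opened_jar_a, opened_jar_b below 0.02 m/s and ((horizontal distance between sealed_jar_b and carrier_pocket0 below 0.01 m and z of sealed_jar_b in the frame of carrier_pocket0 between -0.004 and 0.006 m) or (horizontal distance between sealed_jar_b and carrier_pocket1 below 0.01 m and z of sealed_jar_b in the frame of carrier_pocket1 between -0.004 and 0.006 m)) and ((horizontal distance between opened_jar_a and tray_pocket0 below 0.01 m and z of opened_jar_a in the frame of tray_pocket0 between -0.004 and 0.006 m) or (horizontal distance between opened_jar_a and tray_pocket1 below 0.01 m and z of opened_jar_a in the frame of tray_pocket1 between -0.004 and 0.006 m)) and ((horizontal distance between opened_jar_b and tray_pocket0 below 0.01 m and z of opened_jar_b in the frame of tray_pocket0 between -0.004 and 0.006 m) or (horizontal distance between opened_jar_b and tray_pocket1 below 0.01 m and z of opened_jar_b in the frame of tray_pocket1 between -0.004 and 0.006 m)) and value of joint hold_down below 0.12 rad); the robot touches nothing.
It fails at once if a bystander is shoved more than 30 mm or knocked over (distance of any of salt_shaker, garlic_a, garlic_b, kitchen_timer, tin_small from where it was at the start of the episode above 0.03 m or angle between any of salt_shaker, garlic_a, garlic_b, kitchen_timer, tin_small's own z axis and vertical above 0.5 rad).
It fails at once if a jar is tipped by more than about 35 degrees (angle between any of sealed_jar_a, sealed_jar_b, opened_jar_a, opened_jar_b's own z axis and vertical above 0.6 rad).
It fails at once if a jar is dropped (falls faster than 0.7 m/s, about 25 mm, out of the fingers) ((linear speed of sealed_jar_a above 0.7 m/s and contact force between sealed_jar_a and the fingers below 0.05 N) or (linear speed of sealed_jar_b above 0.7 m/s and contact force between sealed_jar_b and the fingers below 0.05 N) or (linear speed of opened_jar_a above 0.7 m/s and contact force between opened_jar_a and the fingers below 0.05 N) or (linear speed of opened_jar_b above 0.7 m/s and contact force between opened_jar_b and the fingers below 0.05 N)).
It also fails if it takes over 72 s, if anything falls off the work surface, if the arm or the gripper's body presses on something with over 40 N, if the wrist force passes 120 N, or if a joint passes its speed limit or range.

## Working session

There is one attempt and no reset: what is moved stays moved. The work goes in short steps, Python scripts to look and compute and a tool call to move; the robot and the scene stay as the last step left them, time stands still between calls to the robot, and variables do not carry over. Pictures are saved under pics/ and viewed, at most 10 in all, crops included, and the job is handed in when it is done.

Besides the shell and the picture viewer there is one more tool, called after ">>>" by a JSON object that holds its "api" and its "payload", one argument or row to a line. send_rows: Moves the arm, as the interface text tells. Its arguments: {"type":"object","properties":{"offset":{"type":"array"},"delta_rot":{"type":"array"},"grip":{"type":"number"}},"required":["offset","delta_rot"]}

```bash
mkdir -p pics; ls
python3 - <<'E'
from plant import get_obs, optics, finder
import cv2,numpy as np
print(get_obs())
for n in ("top","side"):
    im=optics.capture(n); cv2.imwrite(f"pics/{n}0.png",im[:,:,::-1])
    c=optics.get_calibration(n); print(n,c['fx'],c['cx'],c['cy'],np.round(c['world_from_camera'],3).tolist())
    for t in ["sealed_jar_a","opened_jar_a","carrier","fridge_tray","handle","carrier_pocket0","carrier_pocket1","tray_pocket0","tray_pocket1"]:
        print(t,[(np.round(d['uv']).tolist(),round(d['confidence'],2)) for d in finder.pinpoint(t,n)])
E
```

```text
pics
{'time': 0.0, 'joint_positions': array([-1.46696328e+00,  3.42726247e-01,  1.52501367e+00, -1.78261018e-05,
        1.27537529e+00, -1.45968757e-01]), 'dq': array([-0.00109999,  0.00182301, -0.00050819,  0.00147864, -0.00088699,
       -0.00020107]), 'tau': array([ 9.57908669e-04, -4.31235945e+01, -2.44217777e+01,  7.19769322e-02,
        5.58606035e-02, -1.18721473e-04]), 'tool_pos': array([ 129.77656283, -508.29500528,  226.04429313]), 'tcp_rot': array([-3.14008381e+00, -2.04592142e-04,  2.49806854e-01]), 'contact_force': array([-0.29300153,  0.50412945,  0.65071008]), 'moment': array([-0.03317119, -0.05240052, -0.05013372]), 'finger_force': 0.0, 'grip_width': 91.5888518417938}
top 440.9527694232083 319.4230484952959 243.17061590815138 [[-0.024, -0.973, 0.231, 114.915], [-1.0, 0.024, -0.001, -99.914], [-0.005, -0.231, -0.973, 1470.724], [0.0, 0.0, 0.0, 1.0]]
sealed_jar_a [([273.0, 242.0], 0.71), ([465.0, 272.0], 0.65), ([336.0, 264.0], 0.56)]
opened_jar_a [([249.0, 260.0], 0.68), ([178.0, 253.0], 0.64)]
carrier [([383.0, 256.0], 0.65)]
fridge_tray [([190.0, 251.0], 0.72)]
hand
[... 221 characters left out ...]
7.0], 0.71)]
side 562.0597872982081 319.23598683576404 238.93039462348722 [[-0.994, -0.052, 0.093, 321.185], [-0.107, 0.522, -0.846, 1284.834], [-0.004, -0.851, -0.525, 930.98], [0.0, 0.0, 0.0, 1.0]]
sealed_jar_a [([310.0, 287.0], 0.95), ([369.0, 189.0], 0.84), ([346.0, 251.0], 0.6)]
opened_jar_a [([339.0, 309.0], 0.79), ([314.0, 380.0], 0.76)]
carrier [([340.0, 226.0], 0.63)]
fridge_tray [([313.0, 365.0], 0.85)]
handle [([364.0, 174.0], 0.64)]
carrier_pocket0 [([342.0, 225.0], 0.7), ([342.0, 217.0], 0.67)]
carrier_pocket1 [([342.0, 225.0], 0.7), ([342.0, 217.0], 0.67)]
tray_pocket0 [([312.0, 381.0], 0.72), ([314.0, 346.0], 0.59)]
tray_pocket1 [([312.0, 381.0], 0.72), ([314.0, 346.0], 0.59)]
```

Run:
```python
import cv2
for n,(x0,y0,x1,y1) in {"top":(130,180,530,330),"side":(210,130,470,430)}.items():
    im=cv2.imread(f"pics/{n}0.png")[y0:y1,x0:x1]
    s=min(800/im.shape[1],600/im.shape[0]);cv2.imwrite(f"pics/{n}0c.png",cv2.resize(im,None,fx=s,fy=s,interpolation=cv2.INTER_CUBIC))
```

```text
(no output)
```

View pics/top0c.png

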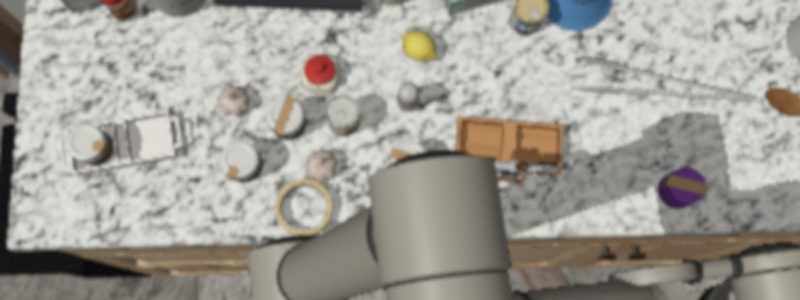

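View pics/side0c.png

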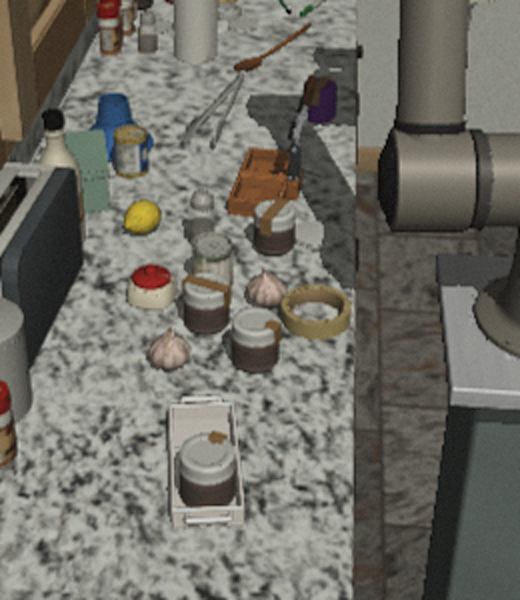

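Top crop: tray at full-frame px (190,251), with its opened jar at the left (+y) end. Torn-stub jar at (251,259), whole-strip jar at (274,239), bare grey tin at (302,237), carrier at (386,250), and the purple decoy at (471,273). Side crop: the second whole-strip jar is at (347,242), next to the carrier and hidden from the top camera by the arm.

Candidates in side pixels:
- Whole-strip jars: (313,282) and (347,242).
- Torn: (338,300), and the one already in the tray at (314,365).
- Not wanted: purple decoy at (370,180), tin at (316,260).

```bash
cat > h.py <<'E'
from plant import get_obs, optics, finder
import cv2,numpy as np
from scipy.spatial.transform import Rotation as R
def ray(c,uv):
    T=np.array(c['world_from_camera']); d=T[:3,:3]@[(uv[0]-c['cx'])/c['fx'],(uv[1]-c['cy'])/c['fy'],1]
    return T[:3,3],d
def onz(c,uv,z):
    o,d=ray(c,uv); return (o+d*(z-o[2])/d[2])[:2]
def proj(c,p):
    T=np.array(c['world_from_camera']); q=(np.atleast_2d(p)-T[:3,3])@T[:3,:3]
    return np.c_[q[:,0]/q[:,2]*c['fx']+c['cx'],q[:,1]/q[:,2]*c['fy']+c['cy']]
def move(p,yaw):
    """rows numbers to reach TCP p (mm), tool down with yaw: scaled"""
    s=get_obs(); M=R.from_euler('xyz',s['tcp_rot']); G=R.from_euler('xyz',[np.pi,0,yaw])
    return np.round(M.inv().apply(np.array(p)-s['tool_pos'])/120,3), np.round((M.inv()*G).as_rotvec()/(2*np.pi),4)
E
python3 - <<'E'
from h import *
for n in ("top","side"):
    optics.capture(n); c=optics.get_calibration(n)
    for t,z in [("sealed_jar_a",0),("opened_jar_a",0),("carrier",0),("carrier_pocket0",8),("tray_pocket0",6),("fridge_tray",0),("salt_shaker",0),("garlic_a",0),("kitchen_timer",0),("tin_small",0)]:
        print(n,t,[(np.round(onz(c,d['uv'],z)).tolist(),round(d['confidence'],2)) for d in finder.pinpoint(t,n)])
c=optics.get_calibration("wrist");T=np.array(c['world_from_camera']);s=get_obs()
M=R.from_euler('xyz',s['tcp_rot']).as_matrix()
print(c['fx'],c['cx'],c['cy'],M.T@(T[:3,3]-s['tool_pos']));print(np.round(M.T@T[:3,:3],3),s['time'])
E
```

```text
top sealed_jar_a [([474.0, 54.0], 0.78), ([345.0, -599.0], 0.78), ([438.0, 393.0], 0.73), ([392.0, -147.0], 0.58)]
top opened_jar_a [([406.0, 139.0], 0.88), ([444.0, 381.0], 0.69)]
top carrier [([426.0, -321.0], 0.85), ([433.0, -267.0], 0.5)]
top carrier_pocket0 [([415.0, -320.0], 0.74), ([412.0, 138.0], 0.22)]
top tray_pocket0 [([454.0, 295.0], 0.64), ([418.0, -319.0], 0.26), ([468.0, -54.0], 0.25)]
top fridge_tray [([445.0, 343.0], 0.65)]
top salt_shaker [([503.0, -147.0], 0.59)]
top garlic_a [([405.0, -15.0], 0.76), ([445.0, 383.0], 0.73), ([514.0, 133.0], 0.63)]
top kitchen_timer [([560.0, 0.0], 0.71)]
top tin_small [([477.0, -45.0], 0.7)]
side sealed_jar_a [([401.0, -156.0], 0.96), ([344.0, -589.0], 0.78), ([485.0, 51.0], 0.62)]
side opened_jar_a [([402.0, 123.0], 0.79), ([437.0, 378.0], 0.62)]
side carrier []
side carrier_pocket0 [([431.0, -363.0], 0.87), ([425.0, -269.0], 0.78)]
side tray_pocket0 [([438.0, 383.0], 0.78), ([440.0, 292.0], 0.59)]
side fridge_tray [([435.0, 344.0], 0.83), ([358.0, -722.0], 0.66)]
side salt_shaker [([513.0, -153.0], 0.55), ([443.0, 273.0], 0.37)]
side garlic_a [([405.0, 0.0], 0.61), ([513.0, 140.0], 0.6)]
side kitchen_timer [([549.0, 25.0], 0.6)]
side tin_small []
347.4452925037765 322.6414906372835 241.5463983333144 [ 6.94667922e+01  1.47267221e-01 -1.57556726e+02]
[[ 0.001 -0.966 -0.26 ]
 [ 1.     0.001  0.001]
 [-0.001 -0.26   0.966]] 2.1
```

>>> {"api": "send_rows", "payload": {
  "offset": [
    [0.96, -0.5, -0.3],
    [0.96, -0.5, -0.3],
    [0.96, -0.5, -0.3]
  ],
  "delta_rot": [
    [0, 0, 0.0398],
    [0, 0, 0.0398],
    [0, 0, 0.0398]
  ],
  "grip": 1
}}

```text
time: 2.48
tool_pos: [228.7, -420.5, 264.0]
tcp_rot: [3.14, -0.001, 0.003]
contact_force: [0.0, -0.2, 0.7]
grip_width: 91.6
finger_force: 0.0
```

>>> {"api": "send_rows", "payload": {
  "offset": [
    [0.95, -0.8, -0.15],
    [0.95, -0.8, -0.15],
    [0.95, -0.8, -0.15]
  ],
  "delta_rot": [
    [0, 0, 0],
    [0, 0, 0],
    [0, 0, 0]
  ]
}}

```text
time: 2.85
tool_pos: [342.2, -324.8, 281.0]
tcp_rot: [3.141, -0.0, 0.003]
contact_force: [0.0, -1.3, 0.7]
grip_width: 92.1
finger_force: 0.0
```

>>> {"api": "send_rows", "payload": {
  "offset": [
    [0.65, -0.6, 0],
    [0.65, -0.6, 0],
    [0.65, -0.6, 0],
    [0.65, -0.6, 0]
  ],
  "delta_rot": [
    [0, 0, 0],
    [0, 0, 0],
    [0, 0, 0],
    [0, 0, 0]
  ]
}}

```text
time: 3.35
tool_pos: [418.2, -254.9, 280.4]
tcp_rot: [3.141, 0.001, 0.0]
contact_force: [0.6, -0.1, 0.0]
grip_width: 91.9
finger_force: 0.0
```

Run:
```python
from h import *
c=optics.get_calibration("wrist"); im=optics.capture("wrist"); cv2.imwrite("pics/w1.png",im[:,:,::-1]); np.save("w1.npy",{**c},allow_pickle=True)
for t,z in [("sealed_jar_a",0),("carrier",0),("carrier_pocket0",8),("handle",150),("tin_small",0)]:
    print(t,[(np.round(d['uv']).tolist(),np.round(onz(c,d['uv'],z)).tolist(),round(d['confidence'],2)) for d in finder.pinpoint(t,"wrist")])
print([np.round(d['box']).tolist() for d in finder.boxes_of("hold_down","wrist")])
```

```text
sealed_jar_a [([578.0, 262.0], [342.0, -595.0], 0.92), ([333.0, 198.0], [427.0, -269.0], 0.7), ([71.0, 161.0], [472.0, 53.0], 0.63), ([239.0, 224.0], [393.0, -148.0], 0.62)]
carrier [([373.0, 200.0], [424.0, -319.0], 0.89), ([333.0, 198.0], [427.0, -268.0], 0.31)]
carrier_pocket0 [([332.0, 198.0], [428.0, -267.0], 0.95), ([409.0, 204.0], [420.0, -363.0], 0.68)]
handle [([388.0, 320.0], [336.0, -315.0], 0.67)]
tin_small [([146.0, 160.0], [474.0, -39.0], 0.78)]
[[316.0, 253.0, 446.0, 348.0], [5.0, 191.0, 44.0, 250.0]]
```

View pics/w1.png

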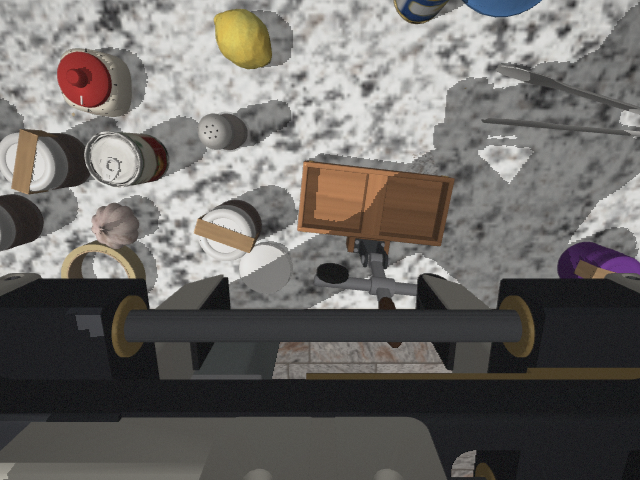

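The picture shows the carrier at px (375,203) with both pockets empty, and its lever leant back towards the robot with the handle at (390,320). The whole-strip jar is at (228,230) and the other at (33,160). The tin is at (125,158), and the purple decoy at (598,262). Next I'll fit the jar outline and rectify the carrier rim.

```bash
cat >> h.py <<'E'
from scipy.optimize import minimize
def fitjar(c,mask,p0,r=31.5,h=67):
    a=np.linspace(0,2*np.pi,40); ring=np.c_[r*np.cos(a),r*np.sin(a)]
    ys,xs=np.nonzero(mask); x0,x1,y0,y1=max(xs.min()-20,0),xs.max()+20,max(ys.min()-20,0),ys.max()+20
    k=4; m=cv2.resize(mask[y0:y1,x0:x1].astype(np.float32),None,fx=k,fy=k,interpolation=cv2.INTER_LINEAR)
    def cost(p):
        P=np.vstack([np.c_[ring+p,np.full(40,z)] for z in (0,h)]); uv=((proj(c,P)-[x0,y0]+.5)*k-.5)
        t=np.zeros(m.shape,np.float32); cv2.fillConvexPoly(t,cv2.convexHull(np.round(uv*16).astype(np.int32)),1,shift=4)
        return np.minimum(t,m).sum()/-np.maximum(t,m).sum()
    b=minimize(cost,p0,method='Nelder-Mead',options=dict(initial_simplex=np.array(p0)+[[0,0],[8,0],[0,8]],xatol=.1)); return b.x,-b.fun
def jars(c,cam,name):
    for d in finder.silhouettes(name,cam):
        b=d['box']; g=onz(c,[(b[0]+b[2])/2,(b[1]+b[3])/2],35)
        x,iou=fitjar(c,np.asarray(d['region'],bool),g); print(name,cam,np.round(x,1),'iou',round(iou,3),'conf',round(d['confidence'],2))
E
python3 - <<'E'
from h import *
c=optics.get_calibration("wrist"); im=optics.capture("wrist")
jars(c,"wrist","sealed_jar_a")
# rectify z=30 plane: px = (-325..): u->-y , v->-x
k=4; W,H=200,140; x1,y1=490,-215
P=np.array([[x1,y1,30],[x1,y1-W,30],[x1-H,y1-W,30],[x1-H,y1,30]],float)
Hm=cv2.getPerspectiveTransform(proj(c,P).astype(np.float32),np.float32([[0,0],[W*k,0],[W*k,H*k],[0,H*k]]))
cv2.imwrite("pics/rect.png",cv2.warpPerspective(im[:,:,::-1],Hm,(W*k,H*k),flags=cv2.INTER_CUBIC))
for n in("top","side"):
    cc=optics.get_calibration(n); optics.capture(n); jars(cc,n,"sealed_jar_a"); jars(cc,n,"opened_jar_a")
E
```

```text
sealed_jar_a wrist [ 395.1 -146.6] iou 0.924 conf 0.94
sealed_jar_a wrist [473.3  60.4] iou 0.912 conf 0.8
sealed_jar_a wrist [ 339.7 -598.5] iou 0.603 conf 0.79
sealed_jar_a top [474.2  55.7] iou 0.861 conf 0.88
sealed_jar_a top [ 341.8 -595.8] iou 0.837 conf 0.87
sealed_jar_a top [509.2 147.9] iou 0.462 conf 0.4
opened_jar_a top [402.5 127. ] iou 0.84 conf 0.65
opened_jar_a top [436.4 381.5] iou 0.851 conf 0.59
sealed_jar_a side [ 395.2 -147.7] iou 0.896 conf 0.91
sealed_jar_a side [ 341.1 -591.8] iou 0.665 conf 0.68
sealed_jar_a side [ 399.3 -308.8] iou 0.393 conf 0.67
sealed_jar_a side [476.4  52.4] iou 0.912 conf 0.63
opened_jar_a side [401.5 129.6] iou 0.89 conf 0.72
opened_jar_a side [436.7 369.5] iou 0.878 conf 0.68
```

View pics/rect.png

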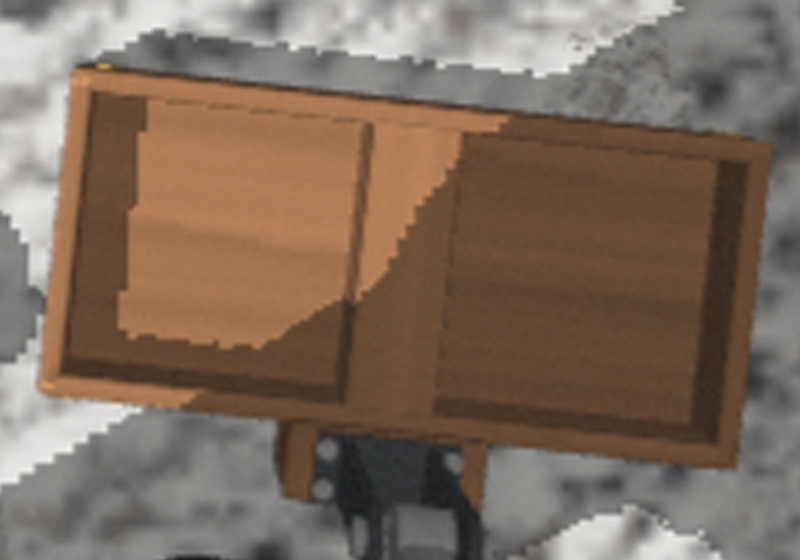

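Carrier centre is about (422.5,-316.7) with yaw about -0.105. That puts pocket0 at about (427.4,-270) and pocket1 at about (417.6,-363.4). I'll check the choice in a crop before reaching.

```bash
python3 -c "
import cv2
im=cv2.imread('pics/w1.png')[120:290,0:290]; cv2.imwrite('pics/w1c.png',cv2.resize(im,None,fx=2.7,fy=2.7,interpolation=cv2.INTER_CUBIC))"
```

```text
(no output)
```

View pics/w1c.png

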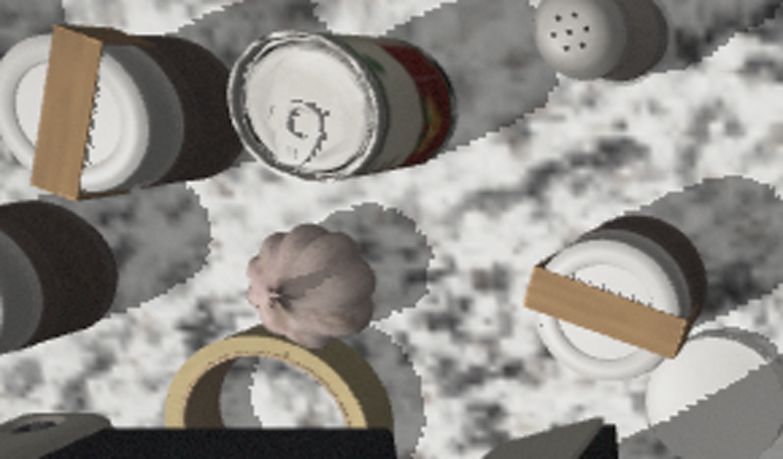

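>>> {"api": "send_rows", "payload": {
  "offset": [
    [-0.193, -0.9, 0.5],
    [-0.193, -0.9, 1.0],
    [-0.193, -0.9, 1.0],
    [-0.193, -0.9, 1.0]
  ],
  "delta_rot": [
    [0, 0, 0.0167],
    [0, 0, 0.0167],
    [0, 0, 0.0167],
    [0, 0, 0.0167]
  ]
}}

```text
time: 4.6
tool_pos: [393.7, -144.2, 159.0]
tcp_rot: [-3.139, 0.005, -0.103]
contact_force: [0.3, 0.4, 0.4]
grip_width: 92.0
finger_force: 0.0
```

The crop confirms it: the jar at w1 px (228,232) and the one at (33,160) both have unbroken strips, and the grey one between them is the tin.

Run:
```python
from h import *
s=get_obs(); print(s['tool_pos'],s['tcp_rot'])
c=optics.get_calibration("wrist"); im=optics.capture("wrist"); cv2.imwrite("pics/w2.png",im[:,:,::-1])
jars(c,"wrist","sealed_jar_a"); s=get_obs(); print(s['tool_pos'],s['tcp_rot'])
print([np.round(d['box']).tolist() for d in finder.boxes_of("sealed_jar_a","wrist")])
```

```text
[ 393.74436621 -144.16302361  158.95360413] [-3.139278    0.00516157 -0.10311704]
sealed_jar_a wrist [ 396.3 -146.1] iou 0.933 conf 0.71
sealed_jar_a wrist [473.5  59.2] iou 0.947 conf 0.68
[ 396.51417843 -146.92555643  161.70614078] [ 3.14052669e+00 -1.67626398e-03 -1.04671421e-01]
[[1.0, 115.0, 123.0, 209.0]]
```

View pics/w2.png

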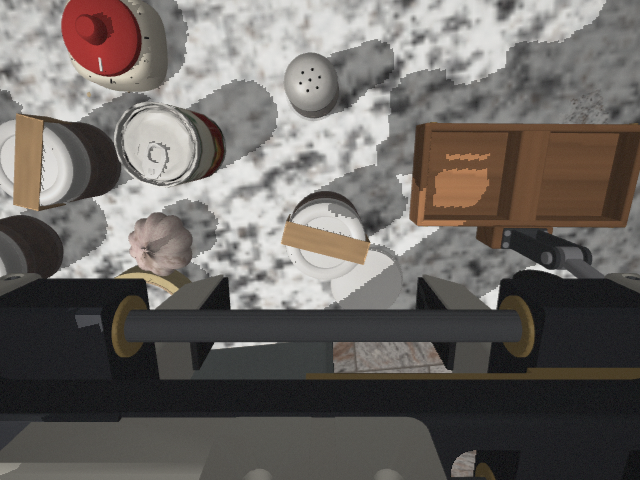

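The jar is at px (325,235), centred under the gripper and clear all round; the white disc beside it is flat. I'll descend.

>>> {"api": "send_rows", "payload": {
  "offset": [
    [0, 0, 0.4],
    [0, 0, 0.75],
    [0, 0, 0.95],
    [0, 0, 1.0],
    [0, 0, 1.0]
  ],
  "delta_rot": [
    [0, 0, 0],
    [0, 0, 0],
    [0, 0, 0],
    [0, 0, 0],
    [0, 0, 0]
  ]
}}

```text
time: 5.38
tool_pos: [396.5, -147.2, 41.6]
tcp_rot: [3.141, -0.002, -0.106]
contact_force: [0.3, -0.8, -0.0]
grip_width: 91.7
finger_force: 0.0
```

>>> {"api": "send_rows", "payload": {
  "offset": [
    [0, 0, 0],
    [0, 0, 0],
    [0, 0, 0],
    [0, 0, 0],
    [0, 0, 0]
  ],
  "delta_rot": [
    [0, 0, 0],
    [0, 0, 0],
    [0, 0, 0],
    [0, 0, 0],
    [0, 0, 0]
  ],
  "grip": 0
}}

```text
time: 6.0
tool_pos: [395.6, -146.2, 40.9]
tcp_rot: [3.141, -0.0, -0.105]
contact_force: [-0.6, 0.5, 4.2]
grip_width: 58.7
finger_force: 29.8
```

>>> {"api": "send_rows", "payload": {
  "offset": [
    [0, 0, -0.2],
    [0, 0, -0.45],
    [0.15, 0.15, -0.6],
    [0.37, 0.4, -0.6],
    [0.37, 0.7, -0.6],
    [0.37, 0.95, -0.6]
  ],
  "delta_rot": [
    [0, 0, 0],
    [0, 0, 0],
    [0, 0, 0],
    [0, 0, 0],
    [0, 0, 0],
    [0, 0, 0]
  ]
}}

```text
time: 6.75
tool_pos: [427.2, -264.9, 111.9]
tcp_rot: [-3.141, 0.002, -0.105]
contact_force: [-0.3, 0.2, -3.4]
grip_width: 58.2
finger_force: 29.7
```

>>> {"api": "send_rows", "payload": {
  "offset": [
    [0, 0.25, 0],
    [0, 0.5, 0],
    [0, 0.75, 0],
    [0, 0.827, 0],
    [0, 0.827, 0],
    [0, 0.827, 0]
  ],
  "delta_rot": [
    [0, 0, 0],
    [0, 0, 0],
    [0, 0, 0],
    [0, 0, 0],
    [0, 0, 0],
    [0, 0, 0]
  ]
}}

```text
time: 7.5
tool_pos: [417.2, -361.6, 112.4]
tcp_rot: [-3.14, 0.001, -0.105]
contact_force: [0.1, -0.2, -3.6]
grip_width: 58.3
finger_force: 29.7
```

Run:
```python
from h import *
c=optics.get_calibration("wrist"); im=optics.capture("wrist"); s=get_obs(); print(s['tool_pos'],s['tcp_rot'],s['finger_force'],s['time'])
print(move([417.6,-363.4,49],-.105))
k=4; W,H=200,140; x1,y1=490,-215
P=np.array([[x1,y1,30],[x1,y1-W,30],[x1-H,y1-W,30],[x1-H,y1,30]],float)
Hm=cv2.getPerspectiveTransform(proj(c,P).astype(np.float32),np.float32([[0,0],[W*k,0],[W*k,H*k],[0,H*k]]))
a=cv2.warpPerspective(im[:,:,::-1],Hm,(W*k,H*k),flags=cv2.INTER_CUBIC)
cv2.imwrite("pics/w3.png",im[:,:,::-1]);cv2.imwrite("pics/rect3.png",a)
```

```text
[ 417.35833585 -361.68227335  112.56617955] [-3.14085304e+00  5.33065139e-04 -1.04268403e-01] 29.673098606290296 7.55
(array([0.004, 0.014, 0.53 ]), array([-0.0001,  0.0001,  0.0001]))
```

View pics/w3.png

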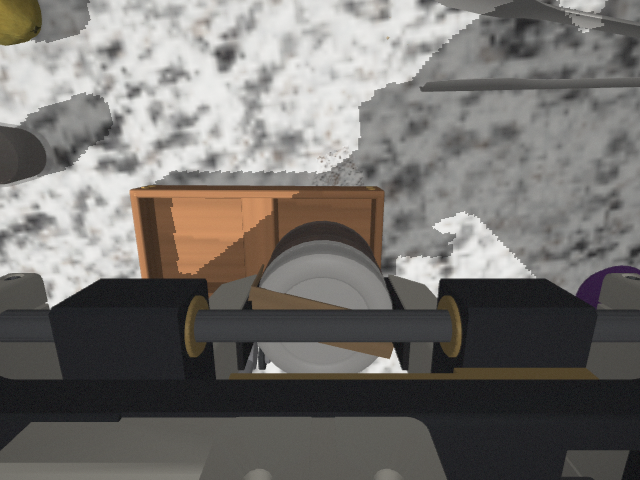

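Run:
```python
from h import *
c=optics.get_calibration("wrist"); s=get_obs()
print(proj(c,np.array([*s['tool_pos'][:2],138.5])))
a=np.linspace(0,2*np.pi,72); q=proj(c,np.c_[31.5*np.cos(a)+s['tool_pos'][0],31.5*np.sin(a)+s['tool_pos'][1],np.full(72,138.5)])
print(q.min(0),q.max(0))
TL,TR=onz(c,(132,187.5),30),onz(c,(384.5,187.5),30); print(TL,TR, np.linalg.norm(TL-TR))
y=(TL-TR)/np.linalg.norm(TL-TR); x=np.array([y[1],-y[0]]); cen=(TL+TR)/2-41.5*x; print('cen',cen,'yaw',np.arctan2(-y[0],y[1]),'p0',cen+47*y,'p1',cen-47*y)
```

```text
[[321.73780924 320.5318318 ]]
[246.23523813 248.11830963] [397.22335292 385.18956234]
[ 474.00309714 -236.21670321] [ 456.11166907 -408.75534851] 173.46379253802735
cen [ 423.77871811 -318.20562674] yaw -0.10332590473564841 p0 [ 428.62639904 -271.45629531] p1 [ 418.93103718 -364.95495817]
```

>>> {"api": "send_rows", "payload": {
  "offset": [
    [0.01, 0.022, 0.15],
    [0.01, 0.022, 0.3],
    [0.01, 0.022, 0.38],
    [0.01, 0.022, 0.44],
    [0.01, 0.022, 0.48],
    [0.01, 0.022, 0.5],
    [0.01, 0.022, 0.51]
  ],
  "delta_rot": [
    [0, 0, 0],
    [0, 0, 0],
    [0, 0, 0],
    [0, 0, 0],
    [0, 0, 0],
    [0, 0, 0],
    [0, 0, 0]
  ]
}}

```text
time: 8.43
tool_pos: [418.3, -365.8, 51.7]
tcp_rot: [3.141, -0.0, -0.105]
contact_force: [-0.3, -0.0, -4.4]
grip_width: 58.3
finger_force: 29.7
```

>>> {"api": "send_rows", "payload": {
  "offset": [
    [0, 0, 0.012],
    [0, 0, 0.02],
    [0, 0, 0.02]
  ],
  "delta_rot": [
    [0, 0, 0],
    [0, 0, 0],
    [0, 0, 0]
  ]
}}

```text
time: 8.8
tool_pos: [418.2, -365.6, 49.1]
tcp_rot: [3.142, -0.0, -0.105]
contact_force: [0.0, -0.2, -3.8]
grip_width: 58.5
finger_force: 29.7
```

>>> {"api": "send_rows", "payload": {
  "offset": [
    [0, 0, 0.006],
    [0, 0, 0.012],
    [0, 0, 0.012]
  ],
  "delta_rot": [
    [0, 0, 0],
    [0, 0, 0],
    [0, 0, 0]
  ]
}}

```text
time: 9.18
tool_pos: [418.3, -365.7, 49.0]
tcp_rot: [3.141, -0.001, -0.105]
contact_force: [-2.3, 2.5, 9.1]
grip_width: 58.8
finger_force: 29.8
```

The jar is on its pocket floor. I'll release it, lift, and travel to the other whole-strip jar, turning the gripper so the fingers clear the tin and the timer.

>>> {"api": "send_rows", "payload": {
  "offset": [
    [0, 0, -0.008],
    [0, 0, -0.008],
    [0, 0, -0.008],
    [0, 0, -0.008]
  ],
  "delta_rot": [
    [0, 0, 0],
    [0, 0, 0],
    [0, 0, 0],
    [0, 0, 0]
  ],
  "grip": 0.9
}}

```text
time: 9.68
tool_pos: [418.2, -365.7, 48.6]
tcp_rot: [3.142, -0.0, -0.105]
contact_force: [0.6, -0.1, -0.2]
grip_width: 82.3
finger_force: 0.0
```

>>> {"api": "send_rows", "payload": {
  "offset": [
    [0, 0, -0.2],
    [0, 0, -0.6],
    [0, 0, -1.0],
    [0, 0, -1.0]
  ],
  "delta_rot": [
    [0, 0, 0],
    [0, 0, 0],
    [0, 0, 0],
    [0, 0, 0]
  ]
}}

```text
time: 10.18
tool_pos: [419.7, -367.3, 172.6]
tcp_rot: [3.136, -0.006, -0.105]
contact_force: [0.7, -0.3, 0.1]
grip_width: 82.8
finger_force: 0.0
```

>>> {"api": "send_rows", "payload": {
  "offset": [
    [0, -0.3, 0],
    [0, -0.7, 0],
    [0, -1.0, 0],
    [0, -1.0, 0],
    [0, -1.0, 0],
    [0, -1.0, 0]
  ],
  "delta_rot": [
    [0, 0, -0.029],
    [0, 0, -0.058],
    [0, 0, -0.087],
    [0, 0, -0.116],
    [0, 0, -0.145],
    [0, 0, -0.157]
  ]
}}

```text
time: 10.92
tool_pos: [430.3, -245.7, 167.5]
tcp_rot: [-3.14, 0.0, 0.885]
contact_force: [-0.1, -0.4, -0.2]
grip_width: 82.9
finger_force: 0.0
```

>>> {"api": "send_rows", "payload": {
  "offset": [
    [0.35, -0.22, 0],
    [0.7, -0.43, 0],
    [1.0, -0.61, 0],
    [1.0, -0.61, 0],
    [1.0, -0.61, 0],
    [1.0, -0.61, 0]
  ],
  "delta_rot": [
    [0, 0, -0.029],
    [0, 0, -0.058],
    [0, 0, -0.087],
    [0, 0, -0.116],
    [0, 0, -0.145],
    [0, 0, -0.157]
  ]
}}

```text
time: 11.68
tool_pos: [450.1, -106.7, 167.5]
tcp_rot: [-3.14, -0.001, 1.872]
contact_force: [-0.4, 0.2, 0.5]
grip_width: 82.5
finger_force: 0.0
```

>>> {"api": "send_rows", "payload": {
  "offset": [
    [0.45, 0.2, 0],
    [0.9, 0.4, 0],
    [0.9, 0.4, 0],
    [0.9, 0.4, 0]
  ],
  "delta_rot": [
    [0, 0, 0],
    [0, 0, 0],
    [0, 0, 0],
    [0, 0, 0]
  ]
}}

```text
time: 12.18
tool_pos: [464.5, 10.2, 167.8]
tcp_rot: [-3.14, -0.0, 1.869]
contact_force: [0.0, -0.4, -0.1]
grip_width: 82.6
finger_force: 0.0
```

Run:
```python
from h import *
c=optics.get_calibration("wrist"); im=optics.capture("wrist"); s=get_obs(); print(s['tool_pos'],s['tcp_rot'],s['time'])
cv2.imwrite("pics/w4.png",im[:,:,::-1]); jars(c,"wrist","sealed_jar_a"); jars(c,"wrist","opened_jar_a")
for t in ["garlic_a","tin_small","kitchen_timer"]: print(t,[np.round(onz(c,d['uv'],0)).tolist() for d in finder.pinpoint(t,"wrist")])
```

```text
[464.62155986   9.53397264 167.99504849] [-3.14038035e+00 -3.96353910e-05  1.86738065e+00] 12.225
sealed_jar_a wrist [472.8  55.6] iou 0.926 conf 0.72
opened_jar_a wrist [400.4 130.3] iou 0.931 conf 0.59
garlic_a [[511.0, 147.0], [394.0, -1.0]]
tin_small []
kitchen_timer [[558.0, 2.0]]
```

View pics/w4.png

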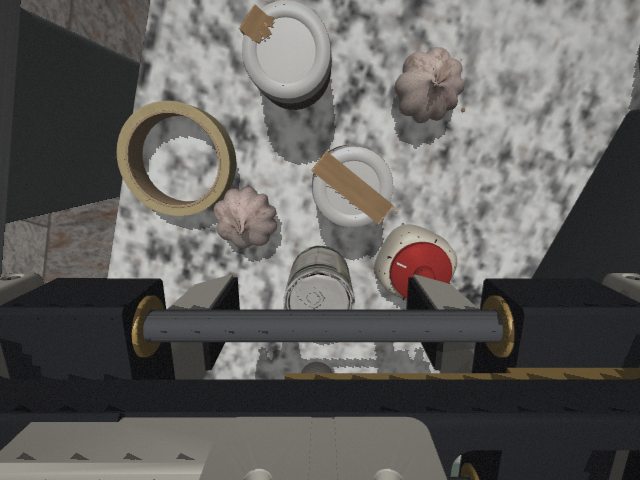

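The target jar is at px (352,186) with its strip whole and the fingers' path clear: garlic at (245,215), timer at (418,262). The torn-stub jar is at (288,45).

>>> {"api": "send_rows", "payload": {
  "offset": [
    [0.349, 0.183, 0],
    [0.349, 0.183, 0.3],
    [0.349, 0.183, 0.5],
    [0.349, 0.183, 0.5],
    [0.349, 0.183, 0.5]
  ],
  "delta_rot": [
    [0, 0, 0],
    [0, 0, 0],
    [0, 0, 0],
    [0, 0, 0],
    [0, 0, 0]
  ],
  "grip": 0.85
}}

```text
time: 13.1
tool_pos: [474.4, 56.2, 109.4]
tcp_rot: [3.14, 0.0, 1.867]
contact_force: [0.5, -0.7, -0.1]
grip_width: 77.8
finger_force: 0.0
```

Run:
```python
from h import *
c=optics.get_calibration("wrist"); im=optics.capture("wrist"); s=get_obs(); print(s['tool_pos'],s['tcp_rot'],s['grip_width'])
cv2.imwrite("pics/w5.png",im[:,:,::-1]); jars(c,"wrist","sealed_jar_a"); jars(c,"wrist","opened_jar_a")
```

```text
[474.54142274  56.28558861 109.72399052] [3.13967888e+00 7.86426636e-04 1.86706148e+00] 77.78044494596654
sealed_jar_a wrist [473.6  55.4] iou 0.913 conf 0.73
opened_jar_a wrist [401.  129.8] iou 0.922 conf 0.55
```

>>> {"api": "send_rows", "payload": {
  "offset": [
    [0, 0, 0.2],
    [0, 0, 0.4],
    [0, 0, 0.52],
    [0, 0, 0.575],
    [0, 0, 0.575]
  ],
  "delta_rot": [
    [0, 0, 0],
    [0, 0, 0],
    [0, 0, 0],
    [0, 0, 0],
    [0, 0, 0]
  ]
}}

```text
time: 13.88
tool_pos: [473.9, 56.6, 39.7]
tcp_rot: [3.142, 0.0, 1.868]
contact_force: [0.7, 0.2, -0.6]
grip_width: 78.1
finger_force: 0.0
```

>>> {"api": "send_rows", "payload": {
  "offset": [
    [0, 0, 0],
    [0, 0, 0],
    [0, 0, 0],
    [0, 0, 0],
    [0, 0, 0]
  ],
  "delta_rot": [
    [0, 0, 0],
    [0, 0, 0],
    [0, 0, 0],
    [0, 0, 0],
    [0, 0, 0]
  ],
  "grip": 0
}}

```text
time: 14.5
tool_pos: [473.8, 56.6, 40.0]
tcp_rot: [3.141, 0.0, 1.868]
contact_force: [-1.8, -0.5, 6.2]
grip_width: 58.6
finger_force: 30.0
```

>>> {"api": "send_rows", "payload": {
  "offset": [
    [0, 0, -0.15],
    [0, 0, -0.4],
    [0, 0, -0.7],
    [0, 0, -1.0],
    [0, 0, -1.0]
  ],
  "delta_rot": [
    [0, 0, 0],
    [0, 0, 0],
    [0, 0, 0],
    [0, 0, 0],
    [0, 0, 0]
  ]
}}

```text
time: 15.12
tool_pos: [475.1, 56.7, 161.4]
tcp_rot: [3.137, 0.002, 1.868]
contact_force: [-0.9, -0.0, -3.8]
grip_width: 58.5
finger_force: 29.9
```

>>> {"api": "send_rows", "payload": {
  "offset": [
    [-0.3, -0.15, 0],
    [-0.6, -0.3, 0],
    [-0.89, -0.448, 0],
    [-0.89, -0.448, 0],
    [-0.89, -0.448, 0],
    [-0.89, -0.448, 0]
  ],
  "delta_rot": [
    [0, 0, 0.029],
    [0, 0, 0.058],
    [0, 0, 0.087],
    [0, 0, 0.116],
    [0, 0, 0.145],
    [0, 0, 0.157]
  ]
}}

```text
time: 15.88
tool_pos: [452.5, -61.1, 157.6]
tcp_rot: [-3.138, 0.001, 0.877]
contact_force: [0.1, 0.7, -3.1]
grip_width: 58.1
finger_force: 29.9
```

>>> {"api": "send_rows", "payload": {
  "offset": [
    [-0.3, 0.178, 0],
    [-0.6, 0.356, 0],
    [-0.91, 0.534, 0],
    [-0.91, 0.534, 0],
    [-0.91, 0.534, 0],
    [-0.91, 0.534, 0]
  ],
  "delta_rot": [
    [0, 0, 0.029],
    [0, 0, 0.058],
    [0, 0, 0.087],
    [0, 0, 0.116],
    [0, 0, 0.145],
    [0, 0, 0.157]
  ]
}}

```text
time: 16.62
tool_pos: [432.5, -185.8, 157.4]
tcp_rot: [-3.14, 0.003, -0.109]
contact_force: [0.1, -0.5, -2.3]
grip_width: 58.6
finger_force: 29.9
```

>>> {"api": "send_rows", "payload": {
  "offset": [
    [0.025, 0.3, 0],
    [0.025, 0.6, 0.15],
    [0.025, 0.71, 0.3],
    [0.025, 0.71, 0.4],
    [0.025, 0.71, 0.4]
  ],
  "delta_rot": [
    [0, 0, 0],
    [0, 0, 0],
    [0, 0, 0],
    [0, 0, 0],
    [0, 0, 0]
  ]
}}

```text
time: 17.25
tool_pos: [426.6, -269.8, 109.8]
tcp_rot: [-3.139, 0.003, -0.105]
contact_force: [-0.4, 0.9, -3.7]
grip_width: 58.8
finger_force: 29.9
```

Run:
```python
from h import *
c=optics.get_calibration("wrist"); im=optics.capture("wrist"); s=get_obs(); print(s['tool_pos'],s['tcp_rot'],s['finger_force'],s['time'])
cv2.imwrite("pics/w6.png",im[:,:,::-1]); print(move([428,-271,52],-.105))
```

```text
[ 427.20531474 -270.20203653  110.82189433] [-3.14025830e+00  1.69496392e-03 -1.04677303e-01] 29.946380075707566 17.3
(array([0.008, 0.007, 0.49 ]), array([-0.0002,  0.0003,  0.0001]))
```

View pics/w6.png

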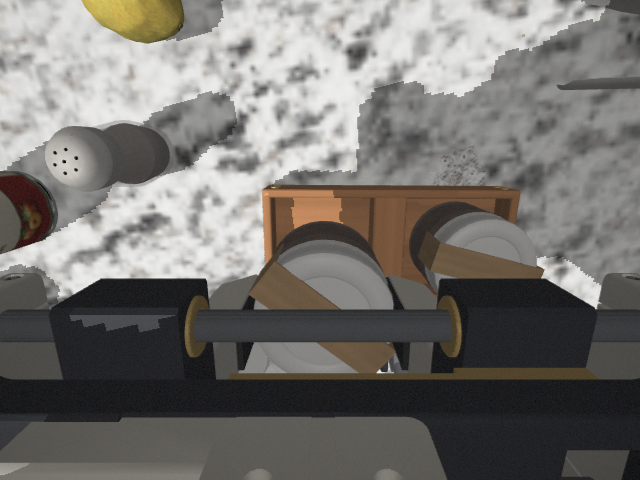

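Jar 1 stands upright in pocket 1 (px (480,245)), and the held jar is lined up over pocket 0. I'll lower it.

>>> {"api": "send_rows", "payload": {
  "offset": [
    [0.008, 0.008, 0.12],
    [0.008, 0.008, 0.27],
    [0.008, 0.008, 0.36],
    [0.008, 0.008, 0.42],
    [0.008, 0.008, 0.47],
    [0.008, 0.008, 0.5],
    [0.008, 0.008, 0.51],
    [0.008, 0.008, 0.515]
  ],
  "delta_rot": [
    [0, 0, 0],
    [0, 0, 0],
    [0, 0, 0],
    [0, 0, 0],
    [0, 0, 0],
    [0, 0, 0],
    [0, 0, 0],
    [0, 0, 0]
  ]
}}

```text
time: 18.3
tool_pos: [428.5, -272.5, 50.0]
tcp_rot: [3.141, -0.0, -0.105]
contact_force: [0.1, 0.3, -2.5]
grip_width: 58.5
finger_force: 29.9
```

>>> {"api": "send_rows", "payload": {
  "offset": [
    [0, 0, 0.005],
    [0, 0, 0.01],
    [0, 0, 0.01]
  ],
  "delta_rot": [
    [0, 0, 0],
    [0, 0, 0],
    [0, 0, 0]
  ]
}}

```text
time: 18.68
tool_pos: [428.4, -272.3, 48.7]
tcp_rot: [3.141, -0.0, -0.105]
contact_force: [0.1, -0.2, -2.5]
grip_width: 58.5
finger_force: 29.9
```

>>> {"api": "send_rows", "payload": {
  "offset": [
    [0, 0, 0.006],
    [0, 0, 0.012],
    [0, 0, 0.012]
  ],
  "delta_rot": [
    [0, 0, 0],
    [0, 0, 0],
    [0, 0, 0]
  ]
}}

```text
time: 19.05
tool_pos: [428.2, -272.4, 48.1]
tcp_rot: [3.141, -0.0, -0.105]
contact_force: [-3.6, 1.9, 6.9]
grip_width: 58.5
finger_force: 30.0
```

Seated. I'll release narrowly, lift, and work out the lever angle from the earlier picture.

>>> {"api": "send_rows", "payload": {
  "offset": [
    [0, 0, -0.008],
    [0, 0, -0.008],
    [0, 0, -0.008],
    [0, 0, -0.008]
  ],
  "delta_rot": [
    [0, 0, 0],
    [0, 0, 0],
    [0, 0, 0],
    [0, 0, 0]
  ],
  "grip": 0.8
}}

```text
time: 19.55
tool_pos: [428.5, -272.3, 48.1]
tcp_rot: [3.142, -0.0, -0.105]
contact_force: [-0.6, 0.6, -0.3]
grip_width: 73.2
finger_force: 0.0
```

>>> {"api": "send_rows", "payload": {
  "offset": [
    [0, 0, -0.15],
    [0, 0, -0.5],
    [0, 0, -0.9],
    [0, 0, -1.0],
    [0, 0, -1.0]
  ],
  "delta_rot": [
    [0, 0, 0],
    [0, 0, 0],
    [0, 0, 0],
    [0, 0, 0],
    [0, 0, 0]
  ]
}}

```text
time: 20.18
tool_pos: [428.5, -272.4, 168.4]
tcp_rot: [3.141, -0.001, -0.105]
contact_force: [0.6, 0.2, -0.3]
grip_width: 73.2
finger_force: 0.0
```

>>> {"api": "send_rows", "payload": {
  "offset": [
    [0, 0, -0.5],
    [0, 0, -0.55],
    [0, 0, -0.55]
  ],
  "delta_rot": [
    [0, 0, 0],
    [0, 0, 0],
    [0, 0, 0]
  ],
  "grip": 0
}}

```text
time: 20.55
tool_pos: [428.0, -272.0, 232.8]
tcp_rot: [-3.141, 0.002, -0.105]
contact_force: [-0.3, -0.2, -0.4]
grip_width: 48.4
finger_force: 0.0
```

Run:
```python
from h import *
C=np.array([423.1,-317.5]); ex=np.array([.9945,-.105]); ey=np.array([.105,.9945])
def P(x,y,z): return [*(C+x*ex+y*ey),z]
def fit(c,uv):
    th=np.linspace(0,2.4,481); q=proj(c,np.array([P(-50+100*np.cos(t),0,88+100*np.sin(t)) for t in th]))
    d=np.hypot(*(q-uv).T); return round(th[d.argmin()],2),round(d.min(),1)
c=np.load("w1.npy",allow_pickle=True).item(); print(fit(c,(388,320)))
for n in("side","top"):
    c=optics.get_calibration(n); optics.capture(n); print(n,[(fit(c,d['uv']),round(d['confidence'],2)) for d in finder.pinpoint("handle",n)])
c=optics.get_calibration("wrist"); optics.capture("wrist"); jars(c,"wrist","sealed_jar_a"); s=get_obs(); print(s['tool_pos'],s['time'])
print(move(P(-155,0,225),-.105))
```

```text
(np.float64(1.76), np.float64(3.4))
side [((np.float64(1.72), np.float64(2.0)), 0.6), ((np.float64(0.0), np.float64(55.5)), 0.25)]
top [((np.float64(1.82), np.float64(2.6)), 0.43)]
sealed_jar_a wrist [ 339.3 -598.5] iou 0.738 conf 0.92
sealed_jar_a wrist [ 426.2 -273.5] iou 0.953 conf 0.79
sealed_jar_a wrist [ 415.6 -367.5] iou 0.954 conf 0.71
sealed_jar_a wrist [ 400.2 -313.7] iou 0.29 conf 0.68
[ 428.04987643 -272.02753116  233.0234773 ] 20.85
(array([-1.293,  0.381,  0.069]), array([-0.0002,  0.0003, -0.    ]))
```

>>> {"api": "send_rows", "payload": {
  "offset": [
    [0, 0.2, -0.1],
    [-0.4, 0.381, -0.1],
    [-0.75, 0.381, -0.1],
    [-0.75, 0.381, -0.1],
    [-0.75, 0.381, -0.1]
  ],
  "delta_rot": [
    [0, 0, 0],
    [0, 0, 0],
    [0, 0, 0],
    [0, 0, 0],
    [0, 0, 0]
  ],
  "grip": 0
}}

```text
time: 21.48
tool_pos: [334.6, -308.6, 246.2]
tcp_rot: [3.141, -0.001, -0.106]
contact_force: [-0.3, 0.4, -0.9]
grip_width: 0.7
finger_force: 0.0
```

>>> {"api": "send_rows", "payload": {
  "offset": [
    [-0.29, 0, 0],
    [-0.29, 0, 0],
    [-0.29, 0, 0.3],
    [-0.29, 0, 0.6],
    [-0.29, 0, 0.62],
    [-0.29, 0, 0.62]
  ],
  "delta_rot": [
    [0, 0, 0],
    [0, 0, 0],
    [0, 0, 0],
    [0, 0, 0],
    [0, 0, 0],
    [0, 0, 0]
  ]
}}

```text
time: 22.22
tool_pos: [300.5, -305.2, 172.5]
tcp_rot: [3.141, -0.001, -0.105]
contact_force: [-0.0, -0.0, 0.5]
grip_width: 0.5
finger_force: 0.0
```

Run:
```python
from h import *
s=get_obs(); print(s['tool_pos'],s['grip_width'],s['time'])
C=np.array([423.1,-317.5]); ex=np.array([.9945,-.105]); ey=np.array([.105,.9945])
d=s['tool_pos'][:2]-C; x0=d@ex; print('carrier',x0,d@ey)
for th,r in [(1.57,85),(1.3,92),(1.0,97),(.7,100),(.45,100),(.25,100),(.1,100),(0,100)]:
    X=-50+r*np.cos(th)-7.5*np.sin(th)-9.5; Z=88+r*np.sin(th)+7.5*np.cos(th); print(th,round(X,1),round(Z,1),'off',round((X-x0)/120,3),round((s['tool_pos'][2]-Z)/120,3))
```

```text
[ 300.53202213 -305.24829072  172.53680723] 0.4782613937215089 22.225
carrier -123.1802834706214 -0.6853127950435232
1.57 -66.9 173.0 off 0.469 -0.004
1.3 -42.1 178.7 off 0.676 -0.051
1.0 -13.4 173.7 off 0.915 -0.009
0.7 12.2 158.2 off 1.128 0.12
0.45 27.3 138.2 off 1.254 0.286
0.25 35.5 120.0 off 1.323 0.438
0.1 39.3 105.4 off 1.354 0.559
0 40.5 95.5 off 1.364 0.642
```

>>> {"api": "send_rows", "payload": {
  "offset": [
    [0.2, 0, 0],
    [0.35, 0, 0],
    [0.47, 0, 0],
    [0.58, 0, -0.03],
    [0.676, 0, -0.05],
    [0.8, 0, -0.035],
    [0.915, 0, -0.009]
  ],
  "delta_rot": [
    [0, 0, 0],
    [0, 0, 0],
    [0, 0, 0],
    [0, 0, 0],
    [0, 0, 0],
    [0, 0, 0],
    [0, 0, 0]
  ]
}}

```text
time: 23.1
tool_pos: [409.6, -316.4, 172.7]
tcp_rot: [3.141, -0.0, -0.105]
contact_force: [-0.8, 1.0, -0.1]
grip_width: 0.0
finger_force: 0.4
```

>>> {"api": "send_rows", "payload": {
  "offset": [
    [0.11, 0, 0.05],
    [0.213, 0, 0.129],
    [0.28, 0, 0.21],
    [0.339, 0, 0.295],
    [0.38, 0, 0.37],
    [0.408, 0, 0.447],
    [0.439, 0, 0.568],
    [0.449, 0, 0.61]
  ],
  "delta_rot": [
    [0, 0, 0],
    [0, 0, 0],
    [0, 0, 0],
    [0, 0, 0],
    [0, 0, 0],
    [0, 0, 0],
    [0, 0, 0],
    [0, 0, 0]
  ]
}}

```text
time: 24.1
tool_pos: [462.0, -321.6, 98.4]
tcp_rot: [-3.141, 0.001, -0.105]
contact_force: [-0.9, -0.7, 0.4]
grip_width: 0.3
finger_force: 0.3
```

>>> {"api": "send_rows", "payload": {
  "offset": [
    [0, 0, 0.03],
    [0, 0, 0.045],
    [0, 0, 0.045]
  ],
  "delta_rot": [
    [0, 0, 0],
    [0, 0, 0],
    [0, 0, 0]
  ]
}}

```text
time: 24.48
tool_pos: [462.4, -321.9, 95.1]
tcp_rot: [3.141, -0.001, -0.105]
contact_force: [-0.9, 2.4, 4.6]
grip_width: 0.4
finger_force: 2.2
```

The lever met its stop, with the force rising at z = 95. I'll lift, look, then go to the torn jar.

>>> {"api": "send_rows", "payload": {
  "offset": [
    [0, 0, -0.3],
    [0, 0, -0.7],
    [0, 0, -1.0],
    [0, 0, -1.0]
  ],
  "delta_rot": [
    [0, 0, 0],
    [0, 0, 0],
    [0, 0, 0],
    [0, 0, 0]
  ]
}}

```text
time: 24.98
tool_pos: [463.4, -323.0, 217.7]
tcp_rot: [3.137, -0.006, -0.105]
contact_force: [-0.2, -1.2, -1.3]
grip_width: 0.5
finger_force: 0.0
```

Run:
```python
from h import *
im=optics.capture("wrist"); cv2.imwrite("pics/w7.png",im[:,:,::-1]); print(get_obs()['tool_pos'])
```

```text
[ 462.61641921 -322.26958272  215.56423726]
```

View pics/w7.png

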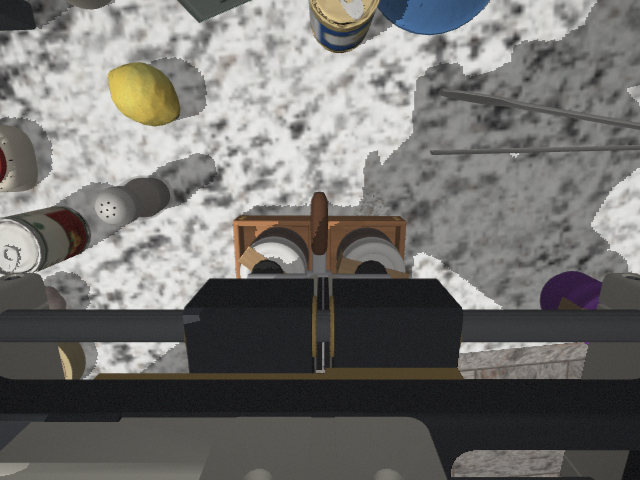

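>>> {"api": "send_rows", "payload": {
  "offset": [
    [-0.1, -0.4, 0],
    [-0.1, -0.8, 0],
    [-0.1, -1.0, 0],
    [-0.1, -1.0, 0],
    [-0.1, -1.0, 0],
    [-0.1, -1.0, 0]
  ],
  "delta_rot": [
    [0, 0, -0.029],
    [0, 0, -0.058],
    [0, 0, -0.087],
    [0, 0, -0.116],
    [0, 0, -0.133],
    [0, 0, -0.133]
  ],
  "grip": 0.9
}}

```text
time: 25.78
tool_pos: [462.4, -200.9, 213.0]
tcp_rot: [-3.139, 0.001, 0.729]
contact_force: [-1.2, 0.1, 0.1]
grip_width: 55.5
finger_force: 0.0
```

>>> {"api": "send_rows", "payload": {
  "offset": [
    [0.19, -0.33, 0],
    [0.38, -0.65, 0],
    [0.56, -0.975, 0],
    [0.56, -0.975, 0],
    [0.56, -0.975, 0],
    [0.56, -0.975, 0]
  ],
  "delta_rot": [
    [0, 0, -0.029],
    [0, 0, -0.058],
    [0, 0, -0.087],
    [0, 0, -0.116],
    [0, 0, -0.133],
    [0, 0, -0.133]
  ]
}}

```text
time: 26.52
tool_pos: [434.6, -69.2, 213.7]
tcp_rot: [-3.141, -0.0, 1.563]
contact_force: [0.8, 0.5, 0.3]
grip_width: 82.4
finger_force: 0.0
```

>>> {"api": "send_rows", "payload": {
  "offset": [
    [0.4, -0.12, 0],
    [0.8, -0.24, 0.2],
    [1.0, -0.28, 0.4],
    [1.0, -0.28, 0.4],
    [1.0, -0.28, 0.4]
  ],
  "delta_rot": [
    [0, 0, 0],
    [0, 0, 0],
    [0, 0, 0],
    [0, 0, 0],
    [0, 0, 0]
  ]
}}

```text
time: 27.15
tool_pos: [402.6, 50.2, 166.7]
tcp_rot: [3.141, 0.0, 1.564]
contact_force: [0.3, -0.5, 0.3]
grip_width: 82.6
finger_force: 0.0
```

Run:
```python
from h import *
c=optics.get_calibration("wrist"); im=optics.capture("wrist"); cv2.imwrite("pics/w8.png",im[:,:,::-1]); s=get_obs(); print(s['tool_pos'],s['tcp_rot'],s['time'])
jars(c,"wrist","opened_jar_a")
print('ring',onz(optics.get_calibration("wrist"),(0,0),0))
```

```text
[402.79153213  50.03502936 166.86536051] [3.14016192e+00 4.28905641e-04 1.56396055e+00] 27.2
opened_jar_a wrist [399.6 129.9] iou 0.918 conf 0.68
ring [141.93778778 237.02933329]
```

The view shows the bar lying level across both lids, handle pointing to +x at px (319,225). Next, the torn jar.

>>> {"api": "send_rows", "payload": {
  "offset": [
    [0.35, -0.018, 0],
    [0.667, -0.018, 0.2],
    [0.667, -0.018, 0.45],
    [0.667, -0.018, 0.45],
    [0.667, -0.018, 0.45]
  ],
  "delta_rot": [
    [0, 0, 0],
    [0, 0, 0],
    [0, 0, 0],
    [0, 0, 0],
    [0, 0, 0]
  ]
}}

```text
time: 27.88
tool_pos: [401.1, 130.3, 113.3]
tcp_rot: [3.14, -0.0, 1.564]
contact_force: [0.2, -0.9, 0.2]
grip_width: 82.5
finger_force: 0.0
```

Run:
```python
from h import *
c=optics.get_calibration("wrist"); im=optics.capture("wrist"); cv2.imwrite("pics/w9.png",im[:,:,::-1]); s=get_obs(); print(s['tool_pos'],s['tcp_rot'],s['time'])
jars(c,"wrist","opened_jar_a")
for t,z in [("fridge_tray",0),("tray_pocket0",6),("garlic_a",0)]: print(t,[(np.round(onz(c,d['uv'],z)).tolist(),round(d['confidence'],2)) for d in finder.pinpoint(t,"wrist")])
```

```text
[401.25002236 130.38142139 113.44427372] [ 3.13931058e+00 -1.81806664e-04  1.56452960e+00] 27.925
opened_jar_a wrist [400.4 132. ] iou 0.934 conf 0.95
fridge_tray [([512.0, 146.0], 0.32)]
tray_pocket0 [([452.0, 291.0], 0.78)]
garlic_a [([510.0, 144.0], 0.78), ([395.0, -2.0], 0.78)]
```

>>> {"api": "send_rows", "payload": {
  "offset": [
    [0.005, 0, 0.2],
    [0.005, 0, 0.42],
    [0.005, 0, 0.55],
    [0.005, 0, 0.605],
    [0.005, 0, 0.605]
  ],
  "delta_rot": [
    [0, 0, 0],
    [0, 0, 0],
    [0, 0, 0],
    [0, 0, 0],
    [0, 0, 0]
  ]
}}

```text
time: 28.75
tool_pos: [400.2, 131.5, 39.7]
tcp_rot: [-3.141, 0.0, 1.566]
contact_force: [-0.4, 1.3, 0.6]
grip_width: 82.5
finger_force: 0.0
```

>>> {"api": "send_rows", "payload": {
  "offset": [
    [0, 0, 0],
    [0, 0, 0],
    [0, 0, 0],
    [0, 0, 0],
    [0, 0, 0]
  ],
  "delta_rot": [
    [0, 0, 0],
    [0, 0, 0],
    [0, 0, 0],
    [0, 0, 0],
    [0, 0, 0]
  ],
  "grip": 0
}}

```text
time: 29.38
tool_pos: [400.8, 131.6, 40.0]
tcp_rot: [3.14, -0.0, 1.566]
contact_force: [1.3, -0.3, 4.9]
grip_width: 59.1
finger_force: 30.0
```

>>> {"api": "send_rows", "payload": {
  "offset": [
    [0, 0, -0.15],
    [0, 0, -0.4],
    [0.2, 0.05, -0.7],
    [0.5, 0.2, -1.0],
    [0.8, 0.35, -1.0],
    [0.8, 0.35, -1.0],
    [0.8, 0.35, -1.0]
  ],
  "delta_rot": [
    [0, 0, 0],
    [0, 0, 0],
    [0, 0, 0],
    [0, 0, 0],
    [0, 0, 0],
    [0, 0, 0],
    [0, 0, 0]
  ]
}}

```text
time: 30.25
tool_pos: [441.1, 226.7, 158.4]
tcp_rot: [-3.138, 0.002, 1.567]
contact_force: [0.4, 0.3, -2.7]
grip_width: 59.3
finger_force: 30.0
```

Run:
```python
from h import *
for n in("wrist","top","side"):
    c=optics.get_calibration(n); im=optics.capture(n); cv2.imwrite(f"pics/x_{n}.png",im[:,:,::-1]); s=get_obs(); print(n,s['tool_pos'],s['tcp_rot'],s['time'],s['finger_force'])
    jars(c,n,"opened_jar_a")
    for t,z in [("fridge_tray",0),("tray_pocket0",6)]: print(t,[(np.round(onz(c,d['uv'],z)).tolist(),round(d['confidence'],2)) for d in finder.pinpoint(t,n)])
    for d in finder.silhouettes("fridge_tray",n):
        r=np.asarray(d['region'],np.uint8); pts=np.argwhere(r)[:,::-1]
        w=np.array([onz(c,p,28) for p in pts],np.float32)
        (cx,cy),sz,a=cv2.minAreaRect(w); print('rect',round(cx,1),round(cy,1),np.round(sz,1),round(a,1),round(d['confidence'],2))
```

```text
wrist [441.29168468 226.41532431 158.59255881] [-3.13859279e+00  1.36674273e-03  1.56593756e+00] 30.3 29.994812048971653
opened_jar_a wrist [439. 202.] iou 0.456 conf 0.94
opened_jar_a wrist [434.3 382.9] iou 0.977 conf 0.91
fridge_tray [([444.0, 334.0], 0.8)]
tray_pocket0 [([455.0, 289.0], 0.59)]
rect 445.5 321.0 [ 79.7 171.3] 9.2 0.74
top [442.36361744 226.71709572 159.52452833] [-3.14118451e+00  3.07986936e-04  1.56528217e+00] 30.55 29.995057974010706
opened_jar_a top [467.9 215.7] iou 0.281 conf 0.55
fridge_tray [([401.0, -361.0], 0.56), ([481.0, 259.0], 0.51), ([474.0, -57.0], 0.35)]
tray_pocket0 []
side [442.56747917 227.17492041 159.65761393] [3.14150063e+00 7.90621039e-05 1.56587968e+00] 30.8 29.9949170043692
opened_jar_a side [436.9 369.4] iou 0.864 conf 0.74
opened_jar_a side [462.2  64.5] iou 0.864 conf 0.72
fridge_tray [([437.0, 330.0], 0.72), ([448.0, -295.0], 0.42)]
tray_pocket0 [([452.0, 283.0], 0.85), ([443.0, 390.0], 0.69)]
rect 441.4 343.9 [ 80.8 213.1] 8.2 0.85
rect 479.3 -57.9 [58.6 67.6] 5.7 0.4
rect 407.3 -404.4 [ 36.9 136.7] 6.1 0.17
```

Tray yaw is about +0.16 and pocket1 about (450,291). I'll refine this by fitting the tray's wireframe to image edges.

```bash
cat > tray.py <<'E'
from h import *
from scipy.optimize import differential_evolution
def seg(a,b,n=60): t=np.linspace(0,1,n)[:,None]; return np.array(a)*(1-t)+np.array(b)*t
def rect(cx,cy,w,l,z):
    q=[(cx-w/2,cy-l/2,z),(cx+w/2,cy-l/2,z),(cx+w/2,cy+l/2,z),(cx-w/2,cy+l/2,z)]
    return np.vstack([seg(q[i],q[(i+1)%4]) for i in range(4)])
M=np.vstack([rect(0,0,79,173,28),rect(0,-47,71,71,28),rect(0,47,71,71,28),rect(0,-47,71,71,6)])
def run(n,ok):
    c=optics.get_calibration(n); g=cv2.GaussianBlur(cv2.cvtColor(optics.capture(n),cv2.COLOR_RGB2LAB),(0,0),1.0).astype(np.float32)
    G=sum(np.hypot(cv2.Sobel(g[...,i],cv2.CV_32F,1,0),cv2.Sobel(g[...,i],cv2.CV_32F,0,1)) for i in range(3)); G=np.sqrt(np.minimum(G,np.percentile(G,97)))
    def f(p):
        P=M.copy(); s,k=np.sin(p[2]),np.cos(p[2]); P[:,:2]=M[:,:2]@np.array([[k,s],[-s,k]])+p[:2]
        q=proj(c,P); m=ok(q); v=cv2.remap(G,q[None,:,0].astype(np.float32),q[None,:,1].astype(np.float32),1)[0]
        return -v[m].mean() if m.sum()>100 else 0
    r=differential_evolution(f,[(428,458),(322,352),(.08,.25)],seed=0,popsize=25)
    x,y,a=r.x; print(n,np.round(r.x,3),'score',r.fun,'median',-np.median(G),'p1',np.round([x+47*np.sin(a),y-47*np.cos(a)],1))
run("wrist",lambda q:(q[:,1]>2)&(q[:,1]<215)&(q[:,0]>2)&(q[:,0]<638))
run("side",lambda q:q[:,1]>0)
E
python3 tray.py; python3 -c "
from h import *; s=get_obs(); print(s['tool_pos'],s['tcp_rot'],s['time'])"
```

```text
wrist [4.43132e+02 3.36427e+02 1.67000e-01] score -10.947110176086426 median -4.406156 p1 [450.9 290.1]
side [4.48457e+02 3.37144e+02 1.67000e-01] score -10.278108596801758 median -3.8162851 p1 [456.3 290.8]
[442.53761673 227.33882389 159.5949514 ] [-3.14157611e+00  1.02667729e-04  1.56617241e+00] 31.1
```

>>> {"api": "send_rows", "payload": {
  "offset": [
    [0.2, 0.03, 0],
    [0.4, 0.071, 0.1],
    [0.525, 0.071, 0.25],
    [0.525, 0.071, 0.4],
    [0.525, 0.071, 0.41],
    [0.525, 0.071, 0.41]
  ],
  "delta_rot": [
    [0, 0, 0],
    [0, 0, 0],
    [0, 0, 0],
    [0, 0, 0],
    [0, 0, 0],
    [0, 0, 0]
  ]
}}

```text
time: 31.85
tool_pos: [451.4, 290.1, 110.4]
tcp_rot: [-3.141, 0.0, 1.566]
contact_force: [0.9, 0.2, -2.8]
grip_width: 59.4
finger_force: 30.0
```

```bash
sed -i '/^run("side"/d' tray.py; echo 'jars(optics.get_calibration("wrist"),"wrist","opened_jar_a"); s=get_obs(); print(s["tool_pos"],s["tcp_rot"],s["time"]); print(move([451.3,290.3,50],1.566))' >> tray.py; python3 tray.py
```

```text
wrist [4.42679e+02 3.36293e+02 1.58000e-01] score -9.00736141204834 median -4.4998283 p1 [450.1 289.9]
opened_jar_a wrist [434.1 380.4] iou 0.959 conf 0.79
opened_jar_a wrist [452.7 283.1] iou 0.52 conf 0.77
[451.77540106 290.24719283 111.044948  ] [ 3.14049875e+00 -3.53840211e-04  1.56583829e+00] 31.95
(array([ 0.   , -0.005,  0.509]), array([ 0.0002, -0.0001, -0.    ]))
```

>>> {"api": "send_rows", "payload": {
  "offset": [
    [0, -0.008, 0.15],
    [0, -0.008, 0.3],
    [0, -0.008, 0.39],
    [0, -0.008, 0.45],
    [0, -0.008, 0.49],
    [0, -0.008, 0.515],
    [0, -0.008, 0.525],
    [0, -0.008, 0.53]
  ],
  "delta_rot": [
    [0, 0, 0],
    [0, 0, 0],
    [0, 0, 0],
    [0, 0, 0],
    [0, 0, 0],
    [0, 0, 0],
    [0, 0, 0],
    [0, 0, 0]
  ]
}}

```text
time: 32.95
tool_pos: [450.5, 290.3, 47.0]
tcp_rot: [3.141, -0.0, 1.566]
contact_force: [0.4, -0.5, -2.8]
grip_width: 59.4
finger_force: 30.0
```

>>> {"api": "send_rows", "payload": {
  "offset": [
    [0, 0, 0.005],
    [0, 0, 0.01],
    [0, 0, 0.01]
  ],
  "delta_rot": [
    [0, 0, 0],
    [0, 0, 0],
    [0, 0, 0]
  ]
}}

```text
time: 33.33
tool_pos: [450.6, 290.2, 46.1]
tcp_rot: [3.141, 0.0, 1.566]
contact_force: [-1.5, -2.6, 4.0]
grip_width: 59.5
finger_force: 30.0
```

>>> {"api": "send_rows", "payload": {
  "offset": [
    [0, 0, 0],
    [0, 0, 0],
    [0, 0, 0],
    [0, 0, 0]
  ],
  "delta_rot": [
    [0, 0, 0],
    [0, 0, 0],
    [0, 0, 0],
    [0, 0, 0]
  ],
  "grip": 0.9
}}

```text
time: 33.83
tool_pos: [450.4, 290.3, 45.5]
tcp_rot: [3.142, 0.0, 1.566]
contact_force: [-0.2, 0.0, 0.1]
grip_width: 82.3
finger_force: 0.0
```

>>> {"api": "send_rows", "payload": {
  "offset": [
    [0, 0, -0.15],
    [0, 0, -0.5],
    [0, 0, -0.9],
    [-0.3, 0, -1.0],
    [-0.7, 0, -1.0],
    [-0.7, 0, -1.0]
  ],
  "delta_rot": [
    [0, 0, 0],
    [0, 0, 0],
    [0, 0, 0],
    [0, 0, 0],
    [0, 0, 0],
    [0, 0, 0]
  ]
}}

```text
time: 34.58
tool_pos: [450.0, 204.1, 165.9]
tcp_rot: [3.141, 0.001, 1.563]
contact_force: [0.2, -0.3, -0.1]
grip_width: 82.3
finger_force: 0.0
```

```bash
python3 tray.py
python3 - <<'E'
from h import *
C=np.array([423.1,-317.5]); ex=np.array([.9945,-.105]); ey=np.array([.105,.9945])
def fit(c,uv):
    th=np.linspace(0,2.4,481); q=proj(c,np.array([[*(C+(-50+100*np.cos(t))*ex),88+100*np.sin(t)] for t in th]))
    d=np.hypot(*(q-uv).T); return round(th[d.argmin()],2),round(d.min(),1)
for n in("side","top"):
    c=optics.get_calibration(n); optics.capture(n); jars(c,n,"opened_jar_a"); jars(c,n,"sealed_jar_a")
    print(n,'lever',[(fit(c,d['uv']),round(d['confidence'],2)) for d in finder.pinpoint("handle",n)])
print(get_obs()['time'])
E
```

```text
wrist [4.43051e+02 3.36447e+02 1.62000e-01] score -9.66991138458252 median -4.6122713 p1 [450.6 290.1]
opened_jar_a wrist [449.5 290.1] iou 0.944 conf 0.95
opened_jar_a wrist [433.3 385.6] iou 0.968 conf 0.72
[450.23192402 206.23317582 165.77212133] [ 3.14115425e+00 -3.88269080e-04  1.56488611e+00] 34.675
(array([0.7  , 0.004, 0.965]), array([ 0.0001, -0.0001, -0.0002]))
opened_jar_a side [436.9 369.5] iou 0.872 conf 0.63
opened_jar_a side [451.4 279.4] iou 0.744 conf 0.57
sealed_jar_a side [ 341.6 -598.3] iou 0.845 conf 0.74
sealed_jar_a side [ 417.8 -406.7] iou 0.253 conf 0.72
sealed_jar_a side [ 421.6 -311.6] iou 0.354 conf 0.46
side lever [((np.float64(0.12), np.float64(1.0)), 0.53)]
sealed_jar_a top [ 338.6 -593. ] iou 0.872 conf 0.85
sealed_jar_a top [ 429.2 -272.8] iou 0.554 conf 0.65
sealed_jar_a top [ 416.8 -368.2] iou 0.648 conf 0.58
top lever [((np.float64(0.2), np.float64(1.0)), 0.69)]
35.075
```

Jars check out. The lever estimates from pinpoint (0.12 and 0.2) are coarse, so I'll test them against the w7 picture and the side silhouette.

Run:
```python
from h import *
C=np.array([423.1,-317.5]); ex=np.array([.9945,-.105])
def pts(t,b): return np.array([[*(C+(-50+r*np.cos(t)-b*np.sin(t))*ex),88+r*np.sin(t)+b*np.cos(t)] for r in (74,100,127)])
c=dict(optics.get_calibration("wrist")); s=get_obs(); T=np.array(c['world_from_camera']); B=np.eye(4);B[:3,:3]=R.from_euler('xyz',s['tcp_rot']).as_matrix();B[:3,3]=s['tool_pos']
B2=np.eye(4);B2[:3,:3]=R.from_euler('xyz',[np.pi,0,-.105]).as_matrix();B2[:3,3]=[462.6,-322.3,215.6]
c['world_from_camera']=B2@np.linalg.inv(B)@T
im=cv2.imread("pics/w7.png"); hsv=cv2.cvtColor(im,cv2.COLOR_BGR2HSV)
col=im[180:285,319].astype(int); print([ (180+i*5,col[i*5].tolist()) for i in range(21)])
for t in (0,.1,.2): print(t,np.round(proj(c,pts(t,0))[:,1],1),'mid'); 
cs=optics.get_calibration("side"); im=optics.capture("side"); cv2.imwrite("pics/s9.png",im[:,:,::-1])
for d in finder.silhouettes("hold_down","side"):
    print(d['confidence'],d['box'])
for t in (0,.1,.2,.3): print(t,np.round(proj(cs,pts(t,0)),1).tolist())
q=proj(cs,pts(0,0)).astype(int); x0,x1,y0,y1=q[:,0].min()-14,q[:,0].max()+14,q[:,1].min()-14,q[:,1].max()+12
h=cv2.cvtColor(im,cv2.COLOR_RGB2HSV)[y0:y1,x0:x1]; print(x0,y0)
m=(h[...,0]<14)&(h[...,1]>90)&(h[...,2]<130)
for r,row in enumerate(m): print(y0+r,''.join('#' if v else '.' for v in row))
```

```text
[(180, [127, 128, 128]), (185, [135, 136, 136]), (190, [161, 163, 163]), (195, [46, 62, 87]), (200, [47, 64, 88]), (205, [46, 64, 92]), (210, [48, 65, 94]), (215, [48, 66, 92]), (220, [48, 65, 92]), (225, [43, 57, 82]), (230, [31, 40, 56]), (235, [32, 41, 56]), (240, [32, 41, 56]), (245, [33, 41, 58]), (250, [32, 41, 57]), (255, [89, 89, 93]), (260, [111, 108, 109]), (265, [112, 109, 109]), (270, [107, 106, 105]), (275, [107, 106, 107]), (280, [25, 20, 22])]
0 [251.  221.3 188.9] mid
0.1 [254.  224.4 191.5] mid
0.2 [257.9 229.  196.1] mid
0.7 [334.5, 264.5, 352.2, 281.2]
0.58 [333.7, 190.3, 352.5, 210.4]
0 [[334.8, 199.5], [326.9, 198.7], [318.8, 198.0]]
0.1 [[335.0, 197.5], [327.1, 196.0], [318.9, 194.5]]
0.2 [[335.3, 195.5], [327.6, 193.3], [319.5, 191.1]]
0.3 [[335.9, 193.5], [328.3, 190.7], [320.4, 187.7]]
304 183
183 ............................................
184 ............................................
185 ............................................
186 ............................................
187 ............................................
188 .....................
[... 401 characters left out ...]
..............
197 ............................................
198 ............................................
199 .............................#..............
200 ............................................
201 ............................................
202 ............................................
203 ............................................
204 ............................................
205 ............................................
206 ............................................
207 ............................................
208 ............................................
209 ............................................
210 ............................................
```

Run:
```python
from h import *
C=np.array([423.1,-317.5]); ex=np.array([.9945,-.105])
c=dict(optics.get_calibration("wrist")); s=get_obs(); T=np.array(c['world_from_camera']); B=np.eye(4);B[:3,:3]=R.from_euler('xyz',s['tcp_rot']).as_matrix();B[:3,3]=s['tool_pos']
B2=np.eye(4);B2[:3,:3]=R.from_euler('xyz',[np.pi,0,-.105]).as_matrix();B2[:3,3]=[462.6,-322.3,215.6]
c['world_from_camera']=B2@np.linalg.inv(B)@T
print('rim rows outer/inner',proj(c,np.array([[*(C+41.5*ex),30],[*(C+35.5*ex),30]])))
im=cv2.imread("pics/w7.png"); print([(r,im[r,280].tolist()) for r in range(208,230,1)])
im=cv2.imread("pics/s9.png").astype(int)
for y in range(186,212): print(y,' '.join('%3d/%3d'%(im[y,x,2],im[y,x,0]) for x in range(310,346,2)))
```

```text
rim rows outer/inner [[322.06225075 217.76878836]
 [322.05848445 223.6157035 ]]
[(208, [112, 115, 113]), (209, [121, 122, 122]), (210, [129, 131, 130]), (211, [137, 139, 139]), (212, [137, 139, 139]), (213, [141, 142, 141]), (214, [141, 144, 143]), (215, [92, 100, 109]), (216, [46, 59, 79]), (217, [45, 57, 78]), (218, [40, 56, 76]), (219, [42, 56, 76]), (220, [48, 67, 92]), (221, [55, 78, 108]), (222, [54, 77, 109]), (223, [53, 75, 106]), (224, [54, 76, 107]), (225, [48, 67, 92]), (226, [52, 73, 102]), (227, [49, 50, 58]), (228, [45, 47, 52]), (229, [39, 44, 47])]
186  39/ 34  62/ 54  64/ 53  64/ 56  59/ 52  64/ 58  63/ 55  58/ 49  80/ 68  75/ 63  56/ 50 154/148 152/146 162/155 166/157 185/178 183/175 186/178
187  33/ 31  63/ 51  58/ 53  70/ 60  58/ 49  88/ 75  67/ 58  62/ 54  94/ 83  82/ 67  71/ 64 147/141 136/132 135/129 159/153 163/155 170/162 160/150
188  38/ 32  87/ 77  83/ 73  76/ 62  89/ 77 103/ 90  89/ 77  85/ 73  90/ 77  83/ 75  68/ 61 157/150 155/153 149/143 162/154 134/127 150/144 153/145
189  40/ 39 103/ 92 103/ 86  89/ 78 105/ 89 102/ 85 102/ 85  95/ 82  95/ 83  88/ 73  
[... 2618 characters left out ...]
/ 30  45/ 47  44/ 43  35/ 31  35/ 31  38/ 37  57/ 50 174/153 171/152 171/151 130/121 138/138 133/106 120/ 81
208  31/ 31  39/ 39  44/ 46  44/ 42  40/ 42  31/ 34  41/ 40  35/ 33  44/ 44  60/ 57  26/ 23 179/158 169/151 169/147 140/130  92/ 93 108/ 88 121/ 57
209  31/ 25  31/ 33  37/ 36  35/ 36  38/ 36  25/ 26  34/ 34  67/ 68  67/ 66  47/ 44   9/ 12 175/153 160/140 173/151 110/102  50/ 50  26/ 19  82/ 43
210  37/ 36  33/ 31  32/ 32  33/ 32  41/ 40  63/ 62  71/ 73  81/ 80  71/ 69  29/ 29  15/ 15 173/151 157/138 170/148  93/ 86  52/ 50  17/ 18  48/ 35
211  75/ 76  70/ 70  72/ 70  79/ 74  74/ 76  80/ 79  85/ 83 119/117  61/ 58  22/ 22  16/ 11 143/125 164/142 175/153  73/ 67  38/ 33  20/ 21  64/ 56
```

The rim in w7 is shifted about +2 px against the prediction. The handle is shifted by nearly the same (about 1 px more), which puts the lever at roughly 0 to 0.05 rad and agrees with the stop force at z = 95. The arm is clear of everything, so I'll hand in.

```bash
python3 -c "
from plant import ticket; print(ticket.close_job())"
```

```text
the job is handed in; nothing more can be done
None
```

I handed the job in at about 35 s of the 72 s allowed: both whole-strip jars are in the carrier with the hold-down bar swung down over their lids, the torn-strip jar is in the free tray pocket, and no verdict came back.

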